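# Shim the rocking gear gauge

### The arm

A 6-joint arm with a two-finger parallel gripper is mounted at the origin on the work surface. World frame = base frame: x ahead of the robot, y to its left, z up, the work surface at z = 0. Lengths are in m, angles in rad, forces in N, time in s.
With the tool pointing down it reaches from about 0.325 to 0.85 m from the base axis. Payload 15.5 kg.
Tool frame: the origin (TCP) lies between the finger pads; the fingertips stand 25 mm ahead of it and the grasp point (between the pads) lies 6 mm ahead of it; x points along the fingers, y is the direction in which the jaws open and shut, and the axes are right-handed (so a half turn about x gives the same grasp; the last joint's range is limited). The gripper opens to 91 mm and grips with 3 to 60 N. Pads are 32 mm wide; open, the fingers measure 118 mm over their backs; the gripper's body (76 mm by 178 mm) begins 60 mm behind the grasp point.
Start: joints at [1.024, 0.494, 1.345, -0, 1.302, -0.096], TCP at [0.272, 0.563, 0.239] pointing down, gripper open.
Joint ranges: [-2.91, 2.91], [-0.82, 2.16], [0.22, 2.67], [-1.22, 4.37], [0.12, 2.79], [-3.08, 3.08]. Speed limits (rad/s): [1.89, 1.89, 2.57, 3.01, 3.01, 3.01].

### API

Orientations are given as a rotation vector (axis times angle).
In Python, from station import env, optics, workorder gives the robot as it stands.
- The arm moves only by the shell command python3 -m handwheel 'ROWS' [OPENING] [FORCE]. ROWS is JSON, one flat list of numbers, 4 for each row, row after row: the shift along the tool's x, y, z in mm, then the turn about the tool's x in rad. A call has 1 to 8 rows; each row is the pose to reach, as a shift and turn from the pose commanded when the call began, along the tool's axes at that moment; what a row does not reach only later rows make up. A row lasts 1/8 s, in which the tool goes at most 62.5 mm and 10.7 degrees, less where a joint would pass 70% of its speed; a pose out of reach is approached as far as the arm can. A call with a gripper value outside its range is refused whole. OPENING is the closure, from -1 (fully open) to 1 (shut), set as the call begins (- or left out, the last holds). The fingers move at their own pace and stop on an object; FORCE is the grip in N (left out, the last holds). Time passes only in rows, so rows that repeat a pose let the fingers close. It gives the time, the measured TCP pose, the force and the opening at its end, in the units of the state.
- env.read_state(): the state, without advancing time (a new reading comes with each control period).
- optics.get_image(name): name is "side" or "top"; returns the picture (384x512x3 uint8, red, green, blue); there is no depth.
- optics.calibration(name): a dict with "fx", "fy", "cx", "cy" (pixels), "extrinsics" (4x4, takes a point from world to camera coordinates). Camera axes: x right, y down, z forward; pixel columns grow to the right and rows downward; lengths in m; the calibration is good to about 2 mm. A picture is of the moment at which its call begins. calibration takes no time and is no camera call.
- workorder.close_job(): hands the job in, once; it reports no verdict.
The state is a dict: "time": time; "joint_pos": joint angles; "qvel": joint speeds; "joint_efforts": joint torques, N m; "tool_pos": TCP position; "eef_rot": TCP orientation; "contact_force": force on the tool from outside, world axes, zero at the start; "torque": the same for the moment, N m; "grip_width": finger opening in m.
Only numpy, scipy, OpenCV 4.12 (cv2) and the standard library are available. Lean on these libraries where they do the work, as an engineer would, in place of code of your own. Each camera call takes 0.05 s, during which the arm holds its last target. There are 200 camera calls.

### The job

The gear gauge rocks because its front left foot, the one the wooden wedge lies in front of, is too short. With the fingers, push the wedge along the bench, thin end first, under that foot just until the gauge sits level and no longer rocks, then let go. Only push the wedge, never pick it up; do not shove the gauge along the bench, and leave the other things alone.

Things in the scene. Friction and masses are not known exactly. Their poses are not given: they have to be found in the camera images.
- gauge: gear gauge, about 2 kg, loose: grey plate 200 (x) x 240 (y) x 12 mm, underside 22 mm above the bench, on four domed feet at x +-80, y +-100 mm; a 98 mm gear on it (at x -35, y 50; top at 68 mm), a 144 mm column with dial (x 65, y 20). Origin: bench level under the plate's centre; x away from the robot, y left (within 0.25 rad), z square to the plate: straight up when level
- foot_bottom (a point): lowest point of the short foot (gauge x -80, y +100: front left), a rubber dome of 12 mm radius, 4 to 8 mm shorter than the other feet and resting on the bench. So the gauge starts leaning 0.03 to 0.07 rad down to this corner; the wedge lifts it back to zero. Pushed too far, the wedge shoves the whole gauge along the bench
- wedge: wooden wedge, 90 mm long (x), 50 wide (y), 0.06 kg, flat on the bench; its top slopes straight from 17 mm high at the back (-x) to 2 mm at the nose (+x), 1 in 6. Origin: centre of the underside. Its nose starts 15 to 65 mm short of the short foot, up to 25 mm and 0.3 rad off line. Pushing it in under the foot takes about 5 to 25 N
- block: bystander: wooden block 45 x 70 x 28 mm high, origin at the centre of the underside
- pinion: bystander: small steel gear lying flat, 63 mm across, 18 mm high, origin at the centre of the underside
- control_box: bystander: white control box 90 x 130 x 34 mm high with a knob and two toggles up to 50 mm, origin at the centre of the underside

How it is judged:
At the end, for the whole second after the job is handed in: the gauge is level within 0.011 rad (0.6 degrees) and at rest, its short foot standing on the wedge's slope with more than 1 N, and the wedge lies flat on the bench (angle between gauge's own z axis and vertical below 0.011 rad and contact force between wedge and gauge above 1 N and x of foot_bottom in the frame of wedge between -0.045 and 0.045 m and y of foot_bottom in the frame of wedge between -0.025 and 0.025 m and angle between wedge's own z axis and vertical below 0.05 rad and linear speed of each of gauge, wedge below 0.01 m/s); the robot touches nothing.
It fails at once if the wedge is lifted off the bench (8 mm) (height (world z) of wedge above 0.008 m).
It fails at once if the gauge is shoved more than 15 mm (distance of gauge from where it was at the start of the episode above 0.015 m).
It fails at once if the gauge is lifted or tipped (0.12 rad) (angle between gauge's own z axis and vertical above 0.12 rad).
It fails at once if the wooden block, the small gear or the control box is moved by 15 mm (distance of any of block, pinion, control_box from where it was at the start of the episode above 0.015 m).
It also fails if it takes over 45 s, if anything falls off the work surface, if the arm or the gripper's body presses on something with over 40 N, if the wrist force passes 120 N, or if a joint passes its speed limit or range.

## Working session

There is one attempt and no reset: what is moved stays moved. The work goes in short steps, Python scripts to look and compute and a shell command to move; the robot and the scene stay as the last step left them, time stands still between calls to the robot, and variables do not carry over. Pictures are saved under pics/ and viewed, about 8 in all and at most 12, crops included, and the job is handed in when it is done.

```bash
mkdir -p pics; ls; python3 - <<'E'
from station import env,optics
import cv2,numpy as np
s=env.read_state();print(s)
for n in("top","side"):
    im=optics.get_image(n);cv2.imwrite(f"pics/{n}0.png",im[:,:,::-1]);c=optics.calibration(n);print(n,c)
E
```

```text
pics
{'time': 0.0, 'joint_pos': array([ 1.02449136e+00,  4.94195147e-01,  1.34612373e+00,  1.64494165e-05,
        1.30251254e+00, -9.55187064e-02]), 'qvel': array([ 0.00093044, -0.00064566,  0.00195307, -0.00241898, -0.00098053,
       -0.00127399]), 'joint_efforts': array([-3.13445351e-03, -8.78821421e+01, -3.81855905e+01,  7.04606669e-02,
        5.34397946e-02, -2.14496654e-04]), 'tool_pos': array([0.27211593, 0.56226333, 0.23833332]), 'eef_rot': array([ 0.35260063,  1.54214224, -0.35445219]), 'contact_force': array([0.68941658, 0.31428312, 0.17028375]), 'torque': array([-0.02969712, -0.04142988, -0.06649478]), 'grip_width': 0.09117088789794384}
top {'fx': 448.3611858690207, 'fy': 448.3611858690207, 'cx': 260.0221947477918, 'cy': 194.5992596138126, 'extrinsics': array([[ 0.00511041, -0.99925297,  0.03830644,  0.01631157],
       [-0.99896712, -0.00683106, -0.04492244,  0.60925681],
       [ 0.04515056, -0.0380373 , -0.99825577,  0.86701322],
       [ 0.        ,  0.        ,  0.        ,  1.        ]])}
side {'fx': 489.4620032042379, 'fy': 489.4620032042379, 'cx': 253.82429957377576, 'cy': 196.22274898057788, 'extrinsics': array([[ 0.81746576, -0.57576816, -0.0155164 , -0.49601322],
       [-0.37932089, -0.51789013, -0.76674994,  0.28576701],
       [ 0.43343441,  0.63267752, -0.64175834,  0.72256986],
       [ 0.        ,  0.        ,  0.        ,  1.        ]])}
```

View pics/top0.png

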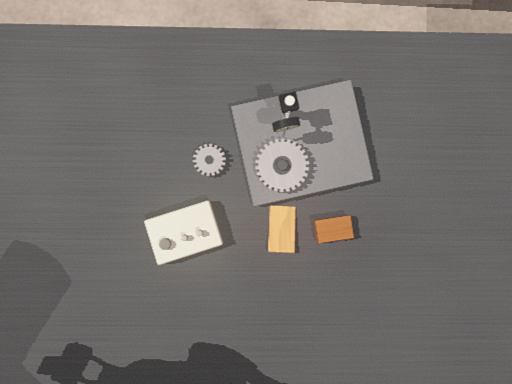

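View pics/side0.png

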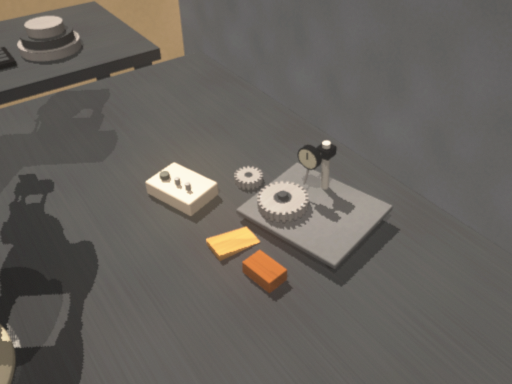

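Top view: wedge (yellow) at about (282,229) with its nose up near row 206, plate corners near (232,105), (352,81), (372,179), (253,205), block (334,229). Side view: wedge (233,242), plate corners near (240,210), (390,210), (333,256), and the column top at (326,145). Next I measure.

```bash
cat > h.py <<'E'
import numpy as np,cv2
from station import env,optics
def cam(n):
    c=optics.calibration(n);K=np.array([[c['fx'],0,c['cx']],[0,c['fy'],c['cy']],[0,0,1]]);return K,c['extrinsics']
def ray(n,uv,z):
    K,E=cam(n);R,t=E[:3,:3],E[:3,3];o=-R.T@t;d=R.T@np.linalg.solve(K,[uv[0],uv[1],1]);return o+d*(z-o[2])/d[2]
def proj(n,P):
    K,E=cam(n);p=K@(E[:3,:3]@np.asarray(P,float).T+E[:3,3:]);return (p[:2]/p[2]).T
def wmask(im):
    h=cv2.cvtColor(im,cv2.COLOR_RGB2HSV);m=cv2.inRange(h,(14,120,120),(30,255,255))
    n,l,s,c=cv2.connectedComponentsWithStats(m);return (l==1+np.argmax(s[1:,4])).astype(np.uint8)
def quad(m):
    c=max(cv2.findContours(m,cv2.RETR_EXTERNAL,cv2.CHAIN_APPROX_NONE)[0],key=cv2.contourArea)
    return c
E
python3 - <<'E'
from h import *
for n in("top","side"):
    im=cv2.imread(f"pics/{n}0.png")[:,:,::-1].copy()
    m=wmask(im);c=quad(m);print(n,m.sum());r=cv2.approxPolyDP(cv2.convexHull(c),3,True)[:,0];
    for p in r:print(p,ray(n,p,.002).round(4),ray(n,p,.017).round(4))
im=cv2.imread("pics/top0.png",0)
print(im[140,225:250],im[150,355:380],im[195:210,280],im[78:95,340]);
s=cv2.imread("pics/side0.png",0);print(s[235:262,333],s[205:225,238:250:4].T,s[230:250,300],s[225:240,360],s[165:200,360])
for n in("top","side"):
    g=cv2.imread(f"pics/{n}0.png");x,y,w,h=(220,70,165,190) if n=="top" else (200,130,200,170)
    cv2.imwrite(f"pics/{n}0c.png",cv2.resize(g[y:y+h,x:x+w],None,fx=3,fy=3,interpolation=cv2.INTER_CUBIC))
E
```

```text
top 601
[349 217] [ 0.566  -0.1588  0.002 ] [ 0.5661 -0.1552  0.017 ]
[351 237] [ 0.5262 -0.1626  0.002 ] [ 0.5269 -0.159   0.017 ]
[318 241] [ 0.518  -0.0964  0.002 ] [ 0.5189 -0.0939  0.017 ]
[316 221] [ 0.5577 -0.0924  0.002 ] [ 0.5579 -0.09    0.017 ]
side 1006
[259 242] [ 0.5842 -0.0494  0.002 ] [ 0.5757 -0.0616  0.017 ]
[220 259] [ 0.4997 -0.0427  0.002 ] [ 0.493 -0.055  0.017]
[206 239] [0.5056 0.0179 0.002 ] [0.4988 0.0042 0.017 ]
[246 226] [0.5893 0.0023 0.002 ] [ 0.5806 -0.011   0.017 ]
[108 111 111 112 107 110 110 112 110 112 110 105  95 123 151 158 154 155
 156 156 156 156 155 154 154] [152 156 154 151 150 151 150 151 152 152 155 135  89  71  72  73  73  78
  69  78  95 107 111 107 105] [160 158 159 163 153 104  82  80  86 109 124 205 207 204 205] [ 93  92  92  90 139 152 154 152 153 156 157 156 157 154 154 155 154]
[155 155 154 155 154 154 154 154 155 154 154 155 154 153 152 153 151 152
 153 153 152 151 150 152 153 153 154] [[107 112 132 152 155 138 112  93  90  95 100 102 108 109 109 108 108 108
  108 107]
 [153 160 161 162 162 163 157 144 117  94  87  87  92  97  99  86  78  76
   77  83]
 [159 160 160 161 161 161 161 162 160 149 127 100  88  79  69  67  71  74
   75  75]] [157 158 158 158 158 157 157 157 156 157 157 156 157 156 150 135 108  87
  78  71] [154 154 153 153 153 154 156 154 152 152 152 151 144 128 104] [100 100 101 100 100 101 101 102 102 103 103 101 101 101 101 100 101 100
 102 102 102 103 102 102 104 116 141 152 153 154 155 157 157 158 156]
```

View pics/side0c.png

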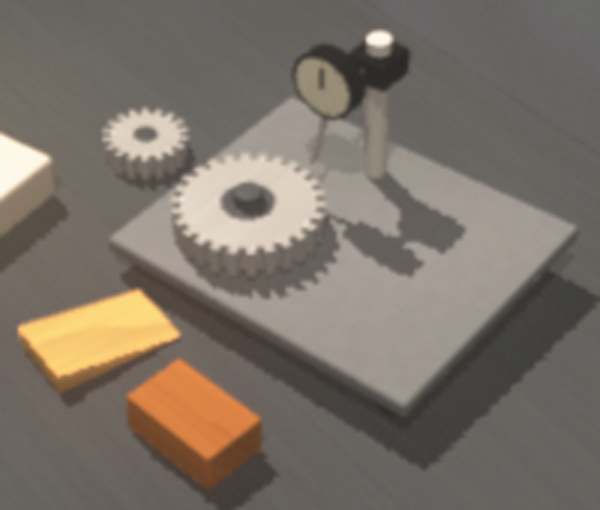

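View pics/top0c.png

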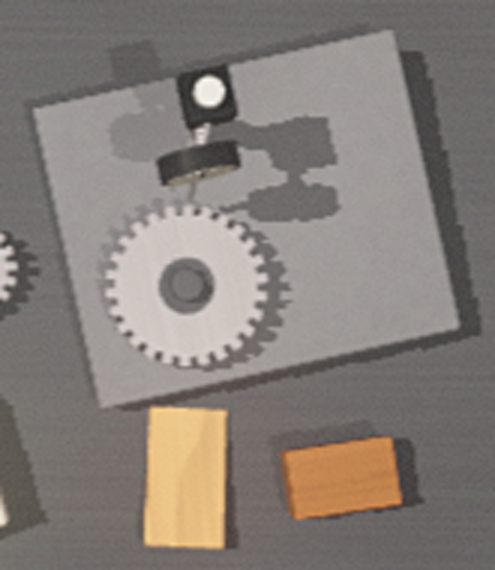

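```bash
sed -i 's/(14,120,120)/(17,90,120)/' h.py; cat >> h.py <<'E'
from scipy.ndimage import map_coordinates
from scipy.optimize import least_squares
from scipy.spatial.transform import Rotation as Ro
# plate top corners, order FL,BL,BR,FR (gauge frame)
PC=np.array([[-.1,.12,.034],[.1,.12,.034],[.1,-.12,.034],[-.1,-.12,.034]])
def corners(im,q):
    g=cv2.cvtColor(im,cv2.COLOR_RGB2GRAY).astype(float);q=np.array(q,float);ctr=q.mean(0);L=[];rms=[]
    for i in range(4):
        a,b=q[i],q[(i+1)%4];d=(b-a)/np.linalg.norm(b-a);nn=np.array([d[1],-d[0]])
        if nn@(ctr-a)>0:nn=-nn
        s=np.arange(-5,5.01,.25);pts=[]
        for t in np.linspace(.06,.94,70):
            p=a+t*(b-a);xy=p[:,None]+nn[:,None]*s
            v=map_coordinates(g,[xy[1],xy[0]],order=1);gr=-np.gradient(v,.25)
            k=gr.argmax()
            if gr[k]>12 and v[:6].mean()>135:
                w=np.clip(gr[max(0,k-6):k+7],0,None);o=(w*s[max(0,k-6):k+7]).sum()/w.sum();pts.append(p+nn*o)
        pts=np.array(pts,np.float32)
        for _ in range(3):
            vx,vy,x0,y0=cv2.fitLine(pts,cv2.DIST_HUBER,0,.01,.01).ravel();r=(pts-[x0,y0])@[vy,-vx]
            if _<2: pts=pts[abs(r)<max(.35,1.5*np.median(abs(r)))]
        rms.append((len(pts),round(float(r.std()),2)));L.append(np.cross([x0,y0,1],[x0+vx,y0+vy,1]))
    C=[]
    for i in range(4):
        h=np.cross(L[i-1],L[i]);C.append(h[:2]/h[2])
    return np.array(C),rms
def pose(ct,cs,bias=True):
    # pose of gauge: x,y,z,yaw,rx,ry (+ per camera pixel bias, prior 2mm ~1px)
    def f(p):
        W=Ro.from_euler('ZYX',[p[3],p[5],p[4]]).apply(PC)+p[:3]
        r=[(proj("top",W)+p[6:8]-ct).ravel()/.3,(proj("side",W)+p[8:10]-cs).ravel()/.3,p[6:10]/1.,[p[2]/.003]]
        return np.concatenate(r)
    s=least_squares(f,[.7,-.08,0,.15,0,0,0,0,0,0]);return s.x,f(s.x)
def wedge(im,n):
    c=quad(wmask(im));return cv2.approxPolyDP(cv2.convexHull(c),3,True)[:,0]
QT=[(253,205),(232,105),(351,81),(373,180)];QS=[(237,210),(297,163),(392,206),(334,265)]
def gauge(it,is_,qt=QT,qs=QS):
    ct,a=corners(it,qt);cs,b=corners(is_,qs);print(ct.round(1).tolist(),a);print(cs.round(1).tolist(),b)
    p,r=pose(ct,cs);print("pose",p.round(4),"res",(r[:16]*.3).round(2))
    z=Ro.from_euler('ZYX',[p[3],p[5],p[4]]).as_matrix();u=z[:,2]
    print("tilt",np.arccos(u[2]),"gauge axes lean x,y",(Ro.from_euler('z',-p[3]).apply(u)[:2]).round(4))
    F=Ro.from_euler('z',p[3]).apply([-.08,.1,0])+[p[0],p[1],0];print("foot",F.round(4));return p
E
python3 - <<'E'
from h import *
it,is_=[cv2.imread(f"pics/{n}0.png")[:,:,::-1].copy() for n in("top","side")]
p=gauge(it,is_)
for n,i in(("top",it),("side",is_)):
    for q in wedge(i,n):print(n,q,[ray(n,q,z)[:2].round(4) for z in(0,.002,.017)])
# column top candidates
M=Ro.from_euler('ZYX',[p[3],p[5],p[4]])
for z in(.144,.178):
    P=(M.apply([[.065,.02,z],[-.035,.05,.068]])+p[:3]);print(z,(proj("top",P)+p[6:8]).round(1).tolist(),(proj("side",P)+p[8:10]).round(1).tolist())
E
```

```text
[[253.1, 205.9], [230.6, 106.0], [350.6, 79.2], [373.0, 178.8]] [(70, 0.12), (50, 0.11), (70, 0.08), (64, 0.09)]
[[235.5, 209.1], [296.7, 161.8], [392.2, 205.2], [334.4, 265.3]] [(51, 0.08), (52, 0.08), (70, 0.07), (60, 0.08)]
pose [ 0.7133 -0.0584 -0.0059  0.2285 -0.0319 -0.0357  1.5436  0.5874 -0.1488
 -1.0142] res [-0.02  0.23 -0.1  -0.26 -0.03 -0.19  0.01  0.16 -0.27 -0.   -0.2   0.05
  0.47  0.09  0.01 -0.04]
tilt 0.047908944659384 gauge axes lean x,y [-0.0357  0.0319]
foot [0.6127 0.0209 0.    ]
top [295 207] [array([ 0.5854, -0.0506]), array([ 0.5854, -0.0504]), array([ 0.5851, -0.0486])]
top [293 252] [array([ 0.496 , -0.0467]), array([ 0.4962, -0.0465]), array([ 0.4974, -0.0448])]
top [269 251] [array([0.4979, 0.001 ]), array([0.498 , 0.0012]), array([0.4992, 0.002 ])]
top [270 206] [array([ 0.5871, -0.0006]), array([ 5.871e-01, -5.000e-04]), array([5.868e-01, 5.000e-04])]
side [183  54] [array([0.8898, 0.809 ]), array([0.8878, 0.8049]), array([0.8725, 0.7737])]
side [152  62] [array([0.7799, 0.8153]), array([0.7781, 0.8111]), array([0.7653, 0.7798])]
side [92  0] [array([0.8471, 1.5187]), array([0.8452, 1.5124]), array([0.8308, 1.4655])]
side [177   0] [array([1.1306, 1.2982]), array([1.1278, 1.2925]), array([1.1072, 1.2505])]
0.144 [[288.8, 99.9], [281.9, 164.3]] [[325.7, 143.2], [282.2, 193.4]]
0.178 [[290.4, 95.4], [281.9, 164.3]] [[326.3, 128.4], [282.2, 193.4]]
```

```bash
cat >> h.py <<'E'
def toolto(P,yaw=None):
    s=env.read_state();R=Ro.from_rotvec(s['eef_rot']).as_matrix();d=R.T@(np.array(P)-s['tool_pos'])*1000
    print("t",s['time'],"tcp",s['tool_pos'].round(4),"shift mm",d.round(1),"toolx",R[:,0].round(3),"yaw_y",round(float(np.degrees(np.arctan2(R[1,1],R[0,1]))),1),"deg; F",s['contact_force'].round(1))
E
python3 -c "
from h import *
toolto([.531,-.068,.12]);toolto([.531,-.068,.029])"
```

```text
t 0.1 tcp [0.2721 0.5623 0.2384] shift mm [ 118.8 -454.4  507.6] toolx [-0.001 -0.001 -1.   ] yaw_y 64.2 deg; F [ 0.2  0.6 -0.1]
t 0.1 tcp [0.2721 0.5623 0.2384] shift mm [ 209.8 -454.3  507.6] toolx [-0.001 -0.001 -1.   ] yaw_y 64.2 deg; F [ 0.2  0.6 -0.1]
```

```bash
python3 -m handwheel '[10,-200,225,-0.2, 40,-454,508,-0.45, 80,-454,508,-0.45, 100,-454,508,-0.45, 100,-454,508,-0.45, 100,-454,508,-0.45, 100,-454,508,-0.45, 100,-454,508,-0.45]' 1 20; python3 -c "
from h import *
toolto([.531,-.068,.029])"
```

```text
time: 1.1
tool_pos: [0.4588, 0.1095, 0.1719]
eef_rot: [0.001, 1.571, -0.001]
contact_force: [1.7, 0.3, 0.8]
grip_width: 0.0143
t 1.1 tcp [0.4588 0.1095 0.1719] shift mm [ 142.9 -177.5   72.3] toolx [ 0.  0. -1.] yaw_y 90.0 deg; F [1.7 0.3 0.8]
```

```bash
python3 -m handwheel '[30,-60,24,0, 50,-120,48,0, 50,-177,72,0, 50,-177,72,0, 50,-177,72,0, 50,-177,72,0]'; python3 - <<'E'
from h import *
toolto([.531,-.068,.029])
im=optics.get_image("side");cv2.imwrite("pics/s1.png",cv2.resize(im[130:330,180:400,::-1],None,fx=3,fy=3))
E
```

```text
time: 1.85
tool_pos: [0.5295, -0.0643, 0.1222]
eef_rot: [0.0, 1.572, 0.0]
contact_force: [0.1, 0.3, 0.1]
grip_width: 0.0005
t 1.85 tcp [ 0.5295 -0.0643  0.1222] shift mm [93.2 -3.7  1.6] toolx [-0.001  0.    -1.   ] yaw_y 90.0 deg; F [0.1 0.3 0.1]
```

View pics/s1.png

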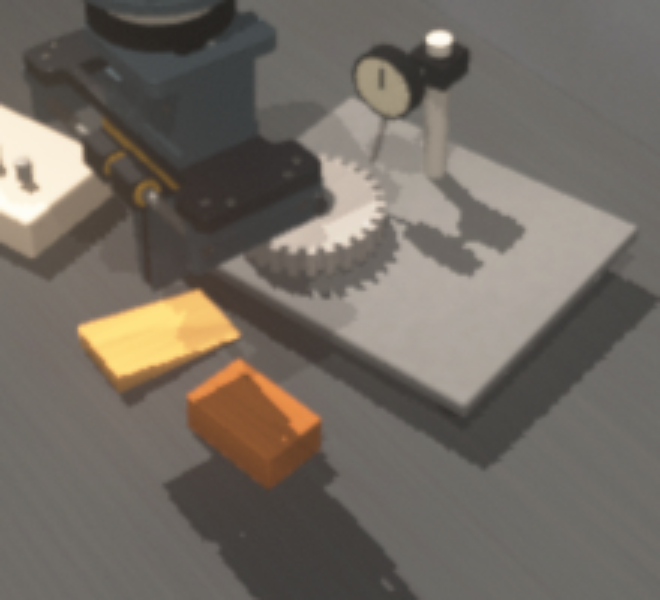

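Arm hangs above the scene with the closed fingers, gap between wedge (crop ~ (160,340)) and block (255,425) open. Descending into the gap.

```bash
python3 -m handwheel '[30,-3,1.5,0, 60,-3,1.5,0, 80,-3,1.5,0, 92,-3,1.5,0, 92,-3,1.5,0, 92,-3,1.5,0]'; python3 -c "
from h import *
toolto([.5345,-.037,.029])"
```

```text
time: 2.65
tool_pos: [0.532, -0.0684, 0.0309]
eef_rot: [0.0, 1.57, -0.0]
contact_force: [0.3, -0.6, 0.4]
grip_width: 0.0003
t 2.65 tcp [ 0.532  -0.0684  0.0309] shift mm [ 1.9 31.4  2.5] toolx [ 0.001 -0.    -1.   ] yaw_y 90.0 deg; F [ 0.3 -0.6  0.4]
```

Clean descent, no contact. Now the sideways push, turning 0.23 rad gradually.

```bash
python3 -m handwheel '[1,4,0.5,-0.03, 2,8,1,-0.07, 2,12,1,-0.12, 2,16,1.5,-0.17, 2,20,2,-0.2, 2,24,2,-0.23, 2,28,2.5,-0.23, 2,31,2.5,-0.23]'; python3 - <<'E'
from h import *
toolto([.5345,-.037,.029])
im=optics.get_image("top");im2=optics.get_image("side");cv2.imwrite("pics/s2.png",cv2.resize(np.hstack([im[70:270,200:385],im2[130:330,180:390]])[:,:,::-1],None,fx=2,fy=2))
E
```

```text
time: 3.65
tool_pos: [0.5342, -0.0374, 0.0282]
eef_rot: [-0.18, 1.563, 0.18]
contact_force: [-0.3, -0.6, 0.4]
grip_width: 0.0003
t 3.65 tcp [ 0.5342 -0.0374  0.0282] shift mm [-0.8  0.3  0.3] toolx [ 0. -0. -1.] yaw_y 103.1 deg; F [-0.3 -0.6  0.4]
```

View pics/s2.png

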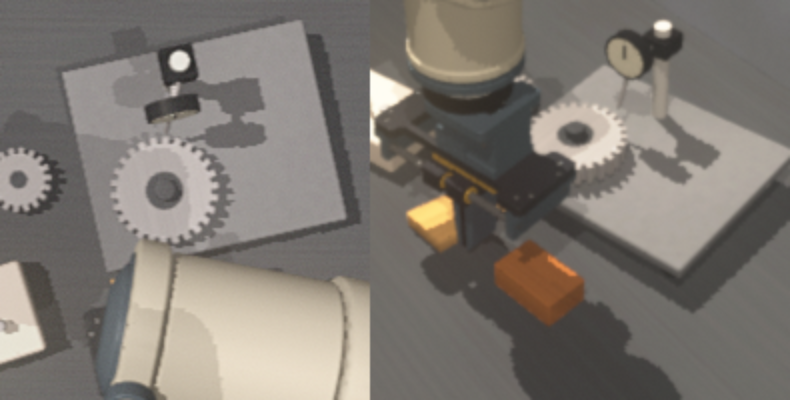

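The arm hides the wedge from the top view; the side view shows the wedge against the finger at about crop (435,220). I back off, rise, and retract to look.

```bash
python3 -m handwheel '[0,-5,0,0, -20,-5,0,0, -60,-5,-30,0, -80,-5,-80,0, -80,-5,-130,0, -80,-5,-170,0, -80,-5,-170,0, -80,-5,-170,0]' 0.67; python3 - <<'E'
from h import *
toolto([.4715,-.0119,.029])
im=optics.get_image("top");im2=optics.get_image("side");cv2.imwrite("pics/top2.png",im[:,:,::-1]);cv2.imwrite("pics/side2.png",im2[:,:,::-1]);cv2.imwrite("pics/s3.png",cv2.resize(np.hstack([im[70:270,200:385],im2[130:330,180:390]])[:,:,::-1],None,fx=2,fy=2))
gauge(im,im2)
B=[1.54,.59];hs=cv2.cvtColor(im,cv2.COLOR_RGB2HSV)
for q in wedge(im,"top"):print(q,[ray("top",q-np.array(B),z)[:2].round(4) for z in(.002,.017)])
E
```

```text
time: 4.75
tool_pos: [0.3706, -0.0816, 0.1084]
eef_rot: [-0.18, 1.562, 0.179]
contact_force: [0.9, 0.1, 0.2]
grip_width: 0.0152
t 4.75 tcp [ 0.3706 -0.0816  0.1084] shift mm [ 79.5  45.1 114. ] toolx [ 0.001 -0.    -1.   ] yaw_y 103.1 deg; F [0.9 0.1 0.2]
[[253.1, 205.9], [230.6, 106.0], [350.5, 79.2], [373.0, 178.8]] [(70, 0.13), (57, 0.11), (70, 0.08), (64, 0.08)]
[[235.5, 209.1], [296.6, 161.9], [392.2, 205.2], [334.4, 265.3]] [(54, 0.09), (54, 0.07), (70, 0.08), (64, 0.08)]
pose [ 0.7133 -0.0584 -0.0059  0.2286 -0.0318 -0.0358  1.5562  0.5829 -0.1455
 -0.9962] res [-0.03  0.19 -0.11 -0.24 -0.03 -0.17  0.02  0.17 -0.29  0.03 -0.19  0.
  0.47  0.12  0.03 -0.07]
tilt 0.04785502396196396 gauge axes lean x,y [-0.0357  0.0318]
foot [0.6127 0.0209 0.    ]
[279 207] [array([ 0.5864, -0.0153]), array([ 0.5861, -0.0142])]
[285 252] [array([ 0.4973, -0.0275]), array([ 0.4985, -0.0262])]
[261 255] [array([0.4913, 0.02  ]), array([0.4926, 0.0206])]
[255 212] [array([0.5762, 0.0324]), array([0.5761, 0.0327])]
```

View pics/s3.png

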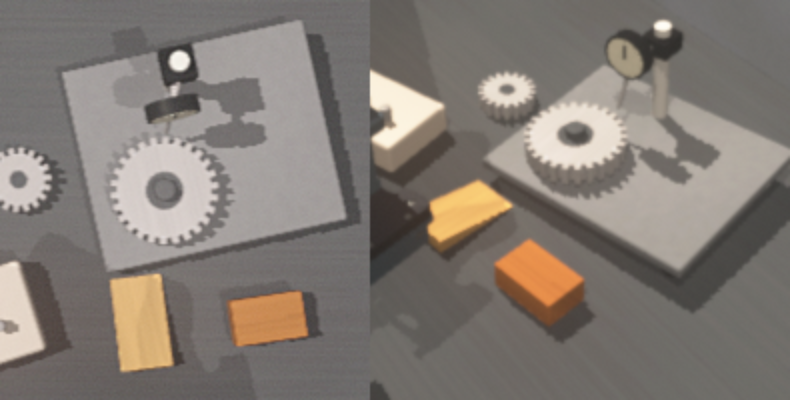

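Wedge now at about (0.539, 0.003), yaw 0.135, foot 76 mm ahead of its centre and 8 mm left; gauge unmoved. I'll push from behind with gripper yaw 0.2 to line it up.

```bash
python3 -c "
from h import *
toolto([.4652,-.0092,.0285])"
python3 -m handwheel '[10,46,50,0.028, 10,46,85,0.028, 10,49,108,0.028, 30,49,108,0.028, 55,49,108,0.028, 72,49,108,0.028, 79,49,108,0.028, 79,49,108,0.028]'; python3 -c "
from h import *
toolto([.4652,-.0092,.0285]);toolto([.5314,.0044,.0285])"
```

```text
t 4.85 tcp [ 0.3709 -0.0814  0.1082] shift mm [ 79.8  48.9 108.2] toolx [ 0.001 -0.    -1.   ] yaw_y 103.1 deg; F [ 0.  -0.  -0.3]
time: 5.85
tool_pos: [0.464, -0.0087, 0.029]
eef_rot: [-0.158, 1.565, 0.158]
contact_force: [-0.2, -0.1, -0.4]
grip_width: 0.0151
t 5.85 tcp [ 0.464  -0.0087  0.029 ] shift mm [ 0.5 -0.7  1. ] toolx [-0.  0. -1.] yaw_y 101.5 deg; F [-0.2 -0.1 -0.4]
t 5.85 tcp [ 0.464  -0.0087  0.029 ] shift mm [ 0.5 -0.7 68.6] toolx [-0.  0. -1.] yaw_y 101.5 deg; F [-0.2 -0.1 -0.4]
```

```bash
python3 -m handwheel '[0,0,6,0, 0,0,12,0, 0,0,18,0, 0,0,24,0, 0,0,30,0, 0,0,36,0, 0,0,42,0, 0,0,42,0]'; python3 -m handwheel '[0,0,3,0, 0,0,6,0, 0,0,9,0, 0,0,9,0]';  python3 -m handwheel '[0,0,2,0, 0,0,5,0, 0,0,8,0, 0,0,8,0]'; python3 - <<'E'
from h import *
toolto([.5314,.0044,.0285])
im=optics.get_image("top");im2=optics.get_image("side");cv2.imwrite("pics/s4.png",cv2.resize(np.hstack([im[70:270,200:385],im2[130:330,180:390]])[:,:,::-1],None,fx=2,fy=2))
gauge(im,im2)
E
```

```text
time: 6.85
tool_pos: [0.5044, -0.0003, 0.029]
eef_rot: [-0.158, 1.567, 0.158]
contact_force: [-3.0, 0.2, 0.3]
grip_width: 0.0147
time: 7.35
tool_pos: [0.5132, 0.0014, 0.029]
eef_rot: [-0.158, 1.567, 0.158]
contact_force: [-4.1, -0.8, 0.1]
grip_width: 0.015
time: 7.85
tool_pos: [0.5215, 0.003, 0.029]
eef_rot: [-0.158, 1.566, 0.158]
contact_force: [-3.7, -0.1, -0.4]
grip_width: 0.0149
t 7.85 tcp [0.5215 0.003  0.029 ] shift mm [ 0.5 -0.6 10. ] toolx [-0.001  0.    -1.   ] yaw_y 101.5 deg; F [-3.7 -0.1 -0.4]
[[249.6, 204.6], [232.2, 103.9], [351.1, 79.4], [373.2, 178.6]] [(19, 0.2), (53, 0.13), (70, 0.07), (68, 0.15)]
[[236.3, 206.2], [298.3, 161.8], [393.2, 207.6], [334.7, 265.2]] [(35, 0.11), (55, 0.08), (70, 0.08), (52, 0.12)]
pose [ 0.7135 -0.0603 -0.0028  0.2101 -0.0173 -0.0055  0.0467  0.4667 -0.438
 -0.3805] res [ 1.97 -0.23 -1.42 -0.45  0.03 -0.03 -0.58  0.67 -0.33  0.1   0.21  0.15
  0.67  0.21 -0.51 -0.42]
tilt 0.018165079880279687 gauge axes lean x,y [-0.0055  0.0173]
foot [0.6144 0.0208 0.    ]
```

View pics/s4.png

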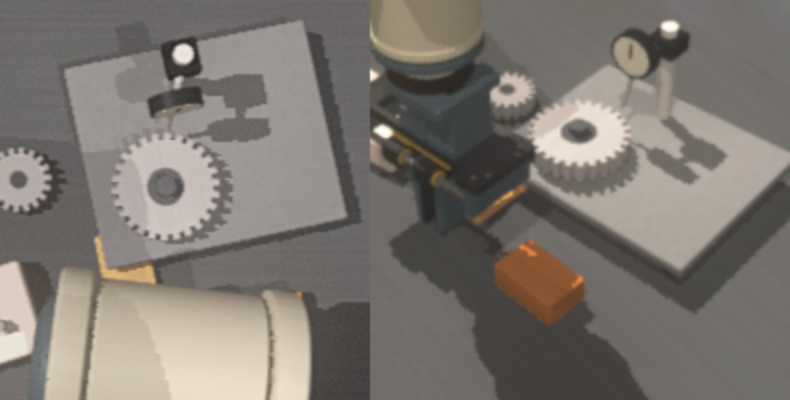

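The plate is rising (side view left corner up ~3 px, the wedge nose is under it). The left plate edge in the top view is disturbed by arm and wedge, so I back off for a clean reading.

```bash
python3 -m handwheel '[0,0,-20,0, 0,0,-60,0, 0,0,-110,0, -30,0,-160,0, -30,0,-160,0, -30,0,-160,0]'; python3 - <<'E'
from h import *
toolto([.5314,.0044,.0285])
im=optics.get_image("top");im2=optics.get_image("side");cv2.imwrite("pics/top5.png",im[:,:,::-1]);cv2.imwrite("pics/side5.png",im2[:,:,::-1]);cv2.imwrite("pics/s5.png",cv2.resize(np.hstack([im[70:270,200:385],im2[130:330,180:390]])[:,:,::-1],None,fx=2,fy=2))
gauge(im,im2)
for q in wedge(im,"top"):print(q,[ray("top",q-np.array([1.54,.59]),z)[:2].round(4) for z in(.002,.017)])
E
```

```text
time: 8.7
tool_pos: [0.3663, -0.0294, 0.0595]
eef_rot: [-0.158, 1.562, 0.157]
contact_force: [-0.0, -0.4, 0.3]
grip_width: 0.0155
t 8.7 tcp [ 0.3663 -0.0294  0.0595] shift mm [ 31.4   0.3 168.4] toolx [ 0.003 -0.001 -1.   ] yaw_y 101.5 deg; F [-0.  -0.4  0.3]
[[253.0, 204.2], [231.3, 104.1], [351.1, 79.4], [373.2, 178.5]] [(60, 0.12), (61, 0.14), (70, 0.07), (60, 0.09)]
[[236.5, 206.3], [298.3, 161.8], [393.2, 207.6], [334.7, 265.2]] [(53, 0.12), (54, 0.09), (70, 0.08), (70, 0.1)]
pose [ 0.7142 -0.059  -0.0055  0.2178 -0.0094 -0.0072  1.4408  0.5207 -0.1938
 -0.9102] res [-0.11  0.25 -0.   -0.23 -0.04 -0.18  0.03  0.11 -0.32  0.07 -0.11 -0.06
  0.37  0.19  0.08 -0.12]
tilt 0.011873753340075916 gauge axes lean x,y [-0.0072  0.0094]
foot [0.6145 0.0214 0.    ]
[248 189] [array([0.6218, 0.0466]), array([0.6209, 0.0467])]
[276 204] [array([ 0.5923, -0.0093]), array([ 0.5919, -0.0083])]
[280 228] [array([ 0.5447, -0.0175]), array([ 0.5451, -0.0163])]
[256 231] [array([0.5386, 0.0302]), array([0.5391, 0.0306])]
```

View pics/s5.png

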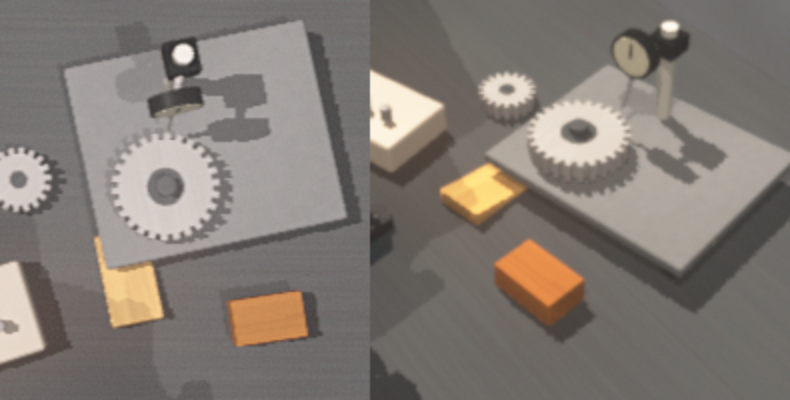

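Tilt is down to 0.012 with the foot at wedge x ≈ +29 mm, laterally centred; the gauge crept only ~1.5 mm. About 8 mm more.

```bash
python3 -m handwheel '[30,0,40,0, 30,0,90,0, 30,0,130,0, 30,0,150,0, 30,0,156,0, 30,0,160,0, 30,0,162,0, 30,0,162,0]';  python3 -m handwheel '[0,0,2,0, 0,0,4,0, 0,0,6,0, 0,0,6,0, 0,0,6,0]'; python3 -m handwheel '[0,0,-20,0, 0,0,-60,0, 0,0,-110,0, -30,0,-160,0, -30,0,-160,0, -30,0,-160,0]'; python3 - <<'E'
from h import *
toolto([.5314,.0044,.0285])
im=optics.get_image("top");im2=optics.get_image("side");cv2.imwrite("pics/top6.png",im[:,:,::-1]);cv2.imwrite("pics/side6.png",im2[:,:,::-1]);cv2.imwrite("pics/s6.png",cv2.resize(np.hstack([im[70:270,200:385],im2[130:330,180:390]])[:,:,::-1],None,fx=2,fy=2))
p=gauge(im,im2)
for q in wedge(im,"top"):print(q,[ray("top",q-np.array([1.54,.59]),z)[:2].round(4) for z in(.002,.017)])
P=Ro.from_euler('ZYX',[p[3],p[5],p[4]]).apply([[.065,.02,.144]])+p[:3];print("column pred",proj("top",P)+p[6:8],proj("side",P)+p[8:10])
for i,(x0,y0,x1,y1) in((im,(280,85,300,110)),(im2,(310,130,345,152))):
    g=i[y0:y1,x0:x1].min(2);m=cv2.moments((g>200).astype(np.uint8),True);print("cap",m['m10']/m['m00']+x0,m['m01']/m['m00']+y0)
E
```

```text
time: 9.8
tool_pos: [0.5222, 0.0033, 0.029]
eef_rot: [-0.158, 1.567, 0.158]
contact_force: [-4.7, -0.7, -0.4]
grip_width: 0.0152
time: 10.42
tool_pos: [0.5286, 0.0045, 0.0291]
eef_rot: [-0.158, 1.566, 0.158]
contact_force: [-4.4, 0.0, -1.4]
grip_width: 0.0152
time: 11.18
tool_pos: [0.3741, -0.0278, 0.0596]
eef_rot: [-0.158, 1.562, 0.157]
contact_force: [0.6, 0.5, -0.3]
grip_width: 0.0151
t 11.175 tcp [ 0.3741 -0.0278  0.0596] shift mm [ 31.5   0.3 160.5] toolx [ 0.003 -0.001 -1.   ] yaw_y 101.5 deg; F [ 0.6  0.5 -0.3]
[[253.0, 204.2], [231.5, 103.9], [351.0, 79.5], [373.3, 178.3]] [(58, 0.11), (59, 0.12), (70, 0.07), (61, 0.1)]
[[236.6, 205.8], [298.5, 161.7], [393.3, 208.2], [334.9, 265.1]] [(57, 0.12), (57, 0.11), (70, 0.07), (69, 0.09)]
pose [ 7.1400e-01 -5.9000e-02 -5.3000e-03  2.1750e-01 -3.8000e-03  8.0000e-04
  1.3844e+00  4.5320e-01 -1.4270e-01 -8.9090e-01] res [-0.03  0.16 -0.09 -0.22 -0.02 -0.19  0.01  0.21 -0.27  0.02 -0.16 -0.01
  0.35  0.15  0.1  -0.08]
tilt 0.0038583277355545525 gauge axes lean x,y [0.0008 0.0038]
foot [0.6143 0.0214 0.    ]
[247 185] [array([0.6297, 0.0486]), array([0.6287, 0.0487])]
[276 204] [array([ 0.5923, -0.0093]), array([ 0.5919, -0.0083])]
[280 224] [array([ 0.5526, -0.0174]), array([ 0.5529, -0.0162])]
[256 229] [array([0.5425, 0.0302]), array([0.543 , 0.0306])]
column pred [[291.00226344  95.86910358]] [[329.79428555 143.5480168 ]]
cap 291.55555555555554 96.13888888888889
cap 330.17241379310343 142.79310344827587
```

View pics/s6.png

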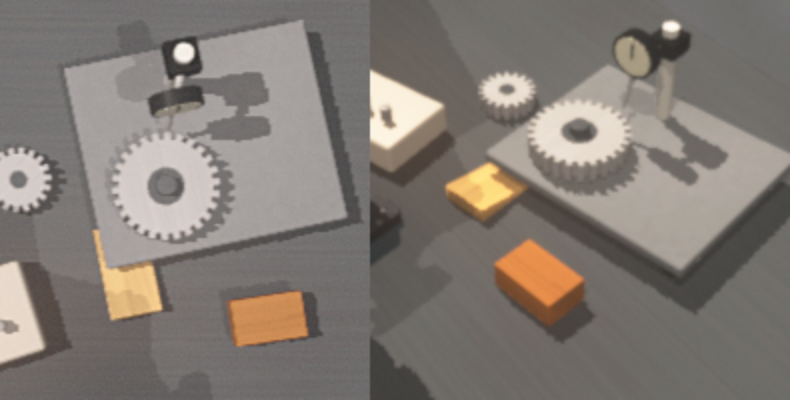

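Level: the remaining lean about the rocking diagonal is about 0.002 rad. The foot sits at wedge x ≈ +23 mm, height 5.9 mm against about 6.0 mm needed, and the fingers are clear of everything. Handing in.

```bash
python3 -c "
from station import workorder
print(workorder.close_job())"
```

```text
the job is handed in; nothing more can be done
None
```

The wedge is under the short foot, the gauge measures level, and I handed the job in at about 11.3 s; no verdict was reported. With closed fingers I pushed the wedge sideways into line. I then pushed it nose first from behind in two steps, with the fingers 15 mm apart, and backed well clear.

| Check | Start | Last check | Limit |
|---|---|---|---|
| Gauge tilt (rad) | 0.048 | 0.004 | 0.011 |
| Foot along the wedge (mm) | – | about +23 | ±45 |
| Foot across the wedge (mm) | – | about 1, near the centre line | ±25 |
| Gauge shift (mm) | – | about 1 (turned 0.011 rad) | 15 |

- **Tilt:** about 0.003 rad of the final reading lies across the rocking direction. It was there from the start, so it is probably measurement bias.
- **Second estimate of level:** the wedge height under the foot, about 5.9 mm, agrees with the 6.0 mm needed.
- **Push force and bystanders:** wrist force read about 5 N at the end of each push. The block, small gear and control box look unmoved in the pictures; I did not measure them.
- **Disagreements:**
  - The two cameras differed by 1 to 1.5 pixels (2–3 mm), which I corrected with a fitted offset.
  - One tilt reading, 0.018 rad, was taken while the arm hid part of the plate. I discarded it and measured again with the arm clear.
- **Not checked:** I did not measure the contact force between wedge and foot. That the foot stands on the wedge is inferred from the lift staying after the fingers left.

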